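Slide a heat sink along the jig rail into the empty corner nest

TASK

On the white assembly jig, push the loose heat sink flat against the long grey metal rail with the fingertips, then slide it along the rail into the empty corner nest until it sits fully home against the end stop, and move away. Only push it: do not lift it or tip it over, and leave the heat sink already fitted in the other nest and the two small components on the jig where they are.

Things in the scene. Friction and masses are not known exactly. Their poses are not given: they have to be found in the camera images.
- jig: White board fixed to the bench, 175 mm (its x, -90 to +85) by 420 mm (y), 10 mm thick. Origin on the bench under it; z up, x towards the rail, y along it; turned up to 0.3 rad from the world axes. Grey metal rail along y: inner face at x = +60 mm, 12 mm wide, 14 mm above the board. A corner nest at each end of the rail; one holds a heat sink, the other is empty (either end).
- nest_left (a point): Nest floor (board top, z 10 mm), where a heat sink's underside centre lies when fully home at the jig's +y end: jig x = 43, y = +168 mm. Nest: slot 37 mm wide between rail and a low lip (inner face x = 23 mm, 8 mm thick, 12 mm high), closed by an end stop (inner face y = 190 mm, 14 mm high), open to the rail's middle; lip straight to y = 157 mm, then flared away from the rail to y = 144 mm.
- nest_right (a point): The mirror image at the jig's -y end: home point at jig x = 43, y = -168 mm, board top; end stop's inner face at y = -190 mm, lip straight to y = -157 mm, flare to -144 mm.
- heatsink: The loose heat sink to move: dark metal block with 7 upright fins, 34 mm (its x) by 44 mm (its y, along the fins) by 20 mm high, 30 to 54 g. Origin at its underside centre, z up. It starts on the board near the rail's middle (jig y -40 to 40 mm), its centre 50 to 82 mm from the rail's inner face, its long side within 0.45 rad of the rail's direction.
- fitted_heatsink: An identical heat sink, loose but already home in one of the two nests. Not to be moved.
- capacitor: Black upright cylinder, 22 mm diameter, 30 mm high, standing loose on the board near its edge away from the rail, towards one end. Origin at the centre of its underside. Not to be moved.
- choke: Copper ring lying flat, 28 mm outside diameter, 12 mm high, loose on the board near its edge away from the rail, towards the other end. Origin at the centre of its underside. Not to be moved.
Not all that is in view belongs to the job. What is shaped like the heatsink but orange or red is not meant.

How it is judged:
By the outcome, as a careful person would: the job done as asked, in the order asked, and still so for the second after the job is handed in, with the robot touching nothing.
It also fails if it takes over 45 s, if anything falls off the work surface, if the arm or the gripper's body presses on something with over 40 N, if the wrist force passes 120 N, or if a joint passes its speed limit or range.

ROBOT

A 6-joint arm with a two-finger parallel gripper is mounted at the origin on the work surface. World frame = base frame: x ahead of the robot, y to its left, z up, the work surface at z = 0. Lengths are in m, angles in degrees, forces in N, time in s.
With the tool pointing down it reaches from about 0.4 to 0.825 m from the base axis. Payload 7 kg.
Tool frame: the origin (TCP) lies between the finger pads; the fingertips stand 22 mm ahead of it and the grasp point (between the pads) lies 3 mm ahead of it; z points along the fingers, y is the direction in which the jaws open and shut (so a half turn about z gives the same grasp; the last joint's range is limited). The gripper opens to 88 mm and grips with 3 to 60 N. Pads are 19 mm wide; open, the fingers measure 130 mm over their backs; the gripper's body (78 mm by 193 mm) begins 47 mm behind the grasp point.
Start: joints at [-60.441, 20.546, 0.682, 0, -70.136, -16.507], TCP at [0.152, -0.658, 0.249] pointing down, gripper open.
Joint ranges: [-176.03, 176.03], [-82.01, 121.73], [-58.28, 71.71], [-173.87, 95.51], [-174.79, -0.11], [-173.66, 173.66]. Speed limits (degrees/s): [136.94, 136.94, 172.46, 180, 180, 180].

INTERFACE

Orientations are given as [roll, pitch, yaw] about the fixed x, y, z axes, in that order (R = Rz(yaw) Ry(pitch) Rx(roll)).
In Python, from plant import telemetry, cams, r gives the robot as it stands.
- The arm moves only by the tool carry_out, never from a script. Its argument "commands" is one flat list of numbers, 5 for each row, row after row: the shift along the world's x, y, z as a fraction of full scale, then the turn about the world's z as a fraction of full scale, then the gripper's target within -1 to 1 (shut at 1, half-way at 0, fully open at -1). In form: [x, y, z, turn, claw, x, y, z, turn, claw, ...]. A call has 1 to 8 rows; each row shifts and turns the commanded pose from where the row before left it; what a row does not reach is not made up. Full scale, the value 1, is 0.04 m for a shift and 4 degrees for a turn. A row lasts 1/10 s, in which the tool goes at most 50 mm and 8.59 degrees, less where a joint would pass 70% of its speed; a pose out of reach is approached as far as the arm can. A call with a number of a shift or a turn outside -1 to 1 is refused whole. A call with a gripper value outside its range is refused whole. The fingers move at their own pace and stop on an object; "grip_force" is the grip in N (left out, the last holds). Time passes only in rows, so rows that do not move let the fingers close. It gives the time, the measured TCP pose, the force and the opening at its end, in the units of the state.
- telemetry.get_state(): the state, without advancing time (a new reading comes with each control period).
- cams.capture(name): name is "scene" or "side" or "wrist"; returns a dict with "frame" (480x640x3 uint8, red, green, blue), "camera_matrix" (3x3 intrinsics, pixels), "camera_from_world" (4x4, takes a point from world to camera coordinates); the wrist camera has in their place "mount" (4x4, takes a point from camera to tool coordinates, whose origin is the TCP and whose axes are the flange's). Camera axes: x right, y down, z forward; pixel columns grow to the right and rows downward; lengths in m; the calibration is good to about 2 mm. The wrist camera is an equidistant fisheye: a pixel r from the principal point sees the ray r / f radians off the axis. A picture is of the moment at which its call begins: read the wrist's pose just before it. There is no depth.
- r.close_job(): hands the job in, once; it reports no verdict.
The state is a dict: "time_s": time; "joints": joint angles; "qd": joint speeds; "joint_torque": joint torques, N m; "tcp_pos": TCP position; "eef_rot": TCP orientation; "contact_force": force on the tool from outside, world axes, zero at the start; "moment": the same for the moment, N m; "gripper_width": finger opening in m.
Only numpy, scipy, OpenCV 4.12 (cv2) and the standard library are available. Lean on these libraries where they do the work, as an engineer would, in place of code of your own. Each camera call takes 0.05 s, during which the arm holds its last target. There are 200 camera calls.

## Working session

There is one attempt and no reset: what is moved stays moved. The work goes in short steps, Python scripts to look and compute and a tool call to move; the robot and the scene stay as the last step left them, time stands still between calls to the robot, and variables do not carry over. Pictures are saved under pics/ and viewed, about 8 in all and at most 12, crops included, and the job is handed in when it is done.

Besides the shell and the picture viewer there is one more tool, called after "Call:" as name(argument=value, ...) on one line, values as JSON. carry_out: Moves the arm, as the interface text tells. Shift numbers are shares of 0.04 m and turn numbers shares of 4 degrees, none past 1 either way. Its arguments: {"type":"object","properties":{"commands":{"type":"array"},"grip_force":{"type":"number"}},"required":["commands"]}

```bash
mkdir -p pics; ls
python3 - <<'E'
from plant import telemetry, cams, r
import cv2,numpy as np
s=telemetry.get_state();print(s)
for n in ("scene","side"):
    c=cams.capture(n);cv2.imwrite(f"pics/{n}0.png",c["frame"][:,:,::-1]);print(n,c["camera_matrix"].tolist(),c["camera_from_world"].round(4).tolist())
    np.savez(n+".npz",K=c["camera_matrix"],T=c["camera_from_world"])
E
```

```text
pics
{'time_s': 0.0, 'joints': array([-6.04405441e+01,  2.05911517e+01,  6.34077937e-01, -2.04581465e-02,
       -7.01361032e+01, -1.65057511e+01]), 'qd': array([ 0.029078  ,  0.04321498, -0.04475178, -0.00331568,  0.03712993,
        0.00226522]), 'joint_torque': array([ 6.10137395e-04, -5.82725322e+01,  2.93051791e+01,  6.99672371e+00,
        7.16711045e-03, -1.24096709e-04]), 'tcp_pos': array([ 0.15232124, -0.65712301,  0.24762711]), 'eef_rot': array([ 1.79905198e+02, -8.03579406e-03, -1.66953256e+02]), 'contact_force': array([ 0.24472229, -0.40475614, -0.62355997]), 'moment': array([ 0.03511162, -0.01983335, -0.02386562]), 'gripper_width': 0.0876988095588753}
scene [[520.1199428160904, 0.0, 331.90754149303046], [0.0, 520.1199428160904, 251.43373801098988], [0.0, 0.0, 1.0]] [[0.28, 0.96, -0.004, -0.1389], [0.6203, -0.1841, -0.7625, -0.2716], [-0.7327, 0.211, -0.647, 1.2189], [0.0, 0.0, 0.0, 1.0]]
side [[449.894328221671, 0.0, 315.1161051357818], [0.0, 449.894328221671, 237.33125533376264], [0.0, 0.0, 1.0]] [[-0.826, -0.5636, 0.002, 0.3805], [-0.3188, 0.4643, -0.8263, 0.2003], [0.4648, -0.6832, -0.5632, 0.4975], [0.0, 0.0, 0.0, 1.0]]
```

View pics/scene0.png

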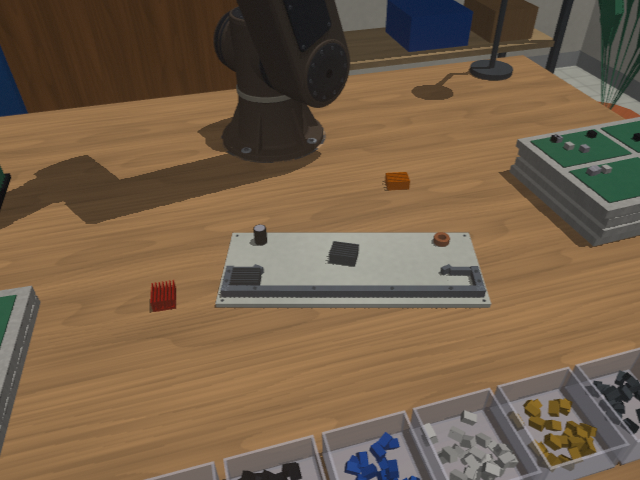

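View pics/side0.png

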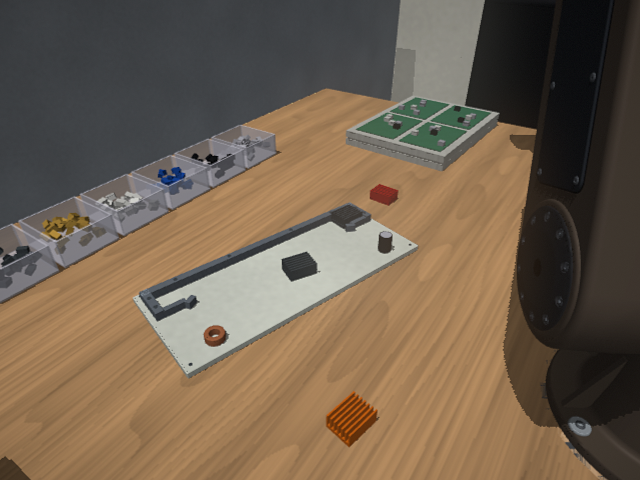

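Candidates: the loose dark sink at scene (344,254); the fitted dark one at (245,275), in the −y nest; the red one at (163,295); the orange one at (397,181). I choose the one at (344,254). The empty nest is at (465,275), the +y end. Next I crop in close.

Run:
```python
import cv2
a=cv2.imread("pics/scene0.png")[220:315,210:500]
b=cv2.imread("pics/side0.png")[195:385,125:425]
a=cv2.resize(a,None,fx=2.75,fy=2.75,interpolation=cv2.INTER_CUBIC)
c=cv2.imread("pics/scene0.png")[230:280,310:380]
c=cv2.resize(c,None,fx=6,fy=6,interpolation=cv2.INTER_CUBIC)
print(a.shape,c.shape)
import numpy as np
o=np.zeros((a.shape[0]+c.shape[0],800,3),np.uint8);o[:a.shape[0],:a.shape[1]]=a;o[a.shape[0]:,:c.shape[1]]=c
d=cv2.imread("pics/side0.png")[240:290,270:330];d=cv2.resize(d,None,fx=6,fy=6,interpolation=cv2.INTER_CUBIC);o[a.shape[0]:,430:790]=d
cv2.imwrite("pics/crop1.png",o)
cv2.imwrite("pics/crop2.png",cv2.resize(b,None,fx=2.6,fy=2.6,interpolation=cv2.INTER_CUBIC))
```

```text
(261, 798, 3) (300, 420, 3)
```

View pics/crop1.png

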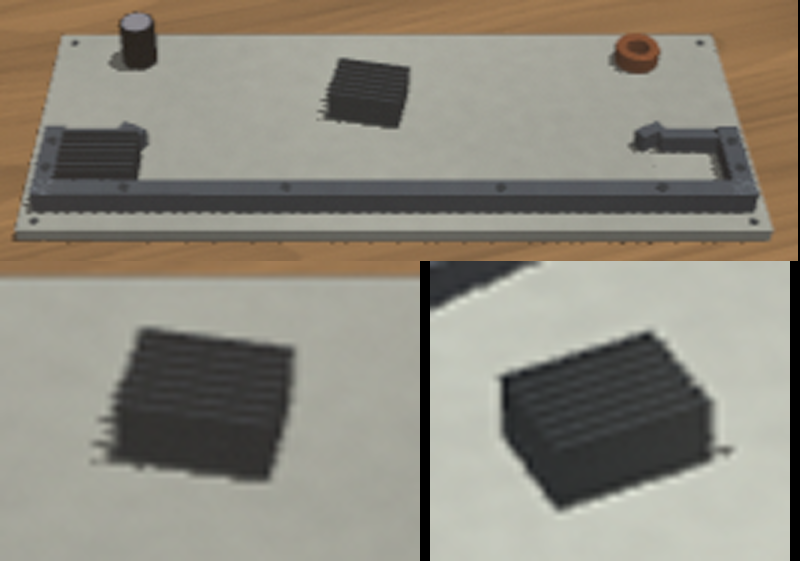

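View pics/crop2.png

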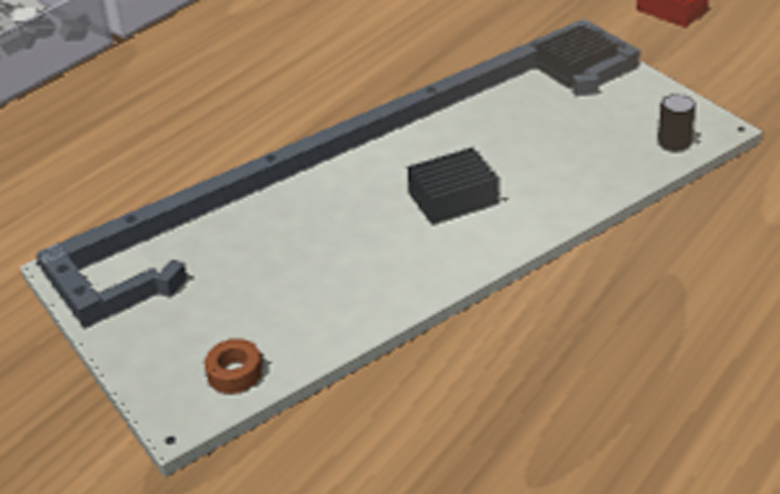

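```bash
cat > h.py <<'E'
import numpy as np
from scipy.optimize import least_squares
C={n:np.load(n+".npz") for n in("scene","side")}
def proj(n,P):
    T=C[n]["T"];q=(T[:3,:3]@np.asarray(P).T).T+T[:3,3];u=(C[n]["K"]@q.T).T;return u[:,:2]/u[:,2:]
def place(p,L):
    c,s=np.cos(p[2]),np.sin(p[2]);L=np.asarray(L,float)
    return np.c_[p[0]+c*L[:,0]-s*L[:,1],p[1]+s*L[:,0]+c*L[:,1],L[:,2]]
def fit(obs,p0):
    def f(p): return np.concatenate([(proj(n,place(p,[l]))[0]-uv) for n,l,uv in obs])
    r=least_squares(f,p0,loss="soft_l1");return r.x,f(r.x).reshape(-1,2)
E
python3 - <<'E'
from h import *
A=lambda x,y:np.array([210+x/2.75,220+y/2.75]); B=lambda x,y:np.array([125+x/2.6,195+y/2.6])
S=lambda x,y:np.array([310+x/6,230+(y-261)/6]); D=lambda x,y:np.array([270+(x-430)/6,240+(y-261)/6])
j,e=fit([("scene",(-.09,-.21,.01),A(62,36)),("scene",(-.09,.21,.01),A(713,37)),("scene",(.085,-.21,.01),A(15,233)),("scene",(.085,.21,.01),A(772,232)),
 ("side",(-.09,.21,.01),B(165,464)),("side",(-.09,-.21,.01),B(762,134)),("side",(.085,.21,.01),B(23,268))],[.55,0,0])
print("jig",j,"\n",e.round(1).tolist())
a,b,z,t=.017,.022,.01,.03
h,e=fit([("scene",(-a,-b,t),S(140,328)),("scene",(-a,b,t),S(295,347)),("scene",(a,b,z),S(270,480)),("scene",(a,-b,z),S(110,462)),
 ("side",(a,b,t),D(500,375)),("side",(a,-b,t),D(652,332)),("side",(-a,-b,t),D(712,402)),("side",(-a,b,z),D(560,510)),("side",(-a,-b,z),D(712,460)),("side",(a,b,z),D(505,435))],[j[0],j[1],j[2]])
print("hs",h,"\n",e.round(1).tolist())
c,s=np.cos(j[2]),np.sin(j[2]);d=h[:2]-j[:2];print("hs in jig",c*d[0]+s*d[1],-s*d[0]+c*d[1],np.degrees(h[2]-j[2]),"jigyaw",np.degrees(j[2]))
from plant import telemetry
print(telemetry.get_state()["eef_rot"])
np.savez("pose.npz",j=j,h=h)
# capacitor, choke scene
from numpy.linalg import inv
def ray(n,uv,z):
    T=C[n]["T"];o=-T[:3,:3].T@T[:3,3];d=T[:3,:3].T@inv(C[n]["K"])@[uv[0],uv[1],1];return o+d*(z-o[2])/d[2]
for nm,n,uv,z in(("cap top","scene",A(138,21),.04),("cap top s","side",B(679,103),.04),("choke","scene",A(637,47),.022),("choke s","side",B(234,355),.022)):
    p=ray(n,uv,z);d=p[:2]-j[:2];print(nm,c*d[0]+s*d[1],-s*d[0]+c*d[1])
E
```

```text
jig [ 0.49776764  0.03188776 -0.28738585] 
 [[-1.2, -1.0], [-1.2, -1.6], [-1.5, -1.4], [-0.0, -1.1], [-3.4, 0.4], [-0.9, -1.5], [-3.3, -1.2]]
hs [ 0.47382796  0.02527688 -0.50122259] 
 [[-1.4, -1.0], [-1.4, -0.7], [-1.3, -0.6], [-0.7, -1.3], [-0.8, 0.1], [-0.3, -0.4], [-0.4, -0.2], [-1.2, 0.5], [-0.4, 0.4], [-1.1, 0.4]]
hs in jig -0.02108404110109961 -0.013125371844943464 -12.251943043705563 jigyaw -16.465996090584085
[ 1.79913538e+02 -7.59656786e-03 -1.66955756e+02]
cap top -0.0639735788201933 -0.15314173918988205
cap top s -0.06462119457836323 -0.15784036841697302
choke -0.060262754383865136 0.1569411540118495
choke s -0.06284476283055263 0.15356813694208946
```

The loose sink lies at jig (−21, −13) mm, −12° to the rail, and the sizes and distances match the description. I'll move above it with the gripper shut and check with the wrist camera.

Call:
carry_out(commands=[0.75, 0.9, 0, -0.74, 1, 0.75, 0.9, 0, -0.74, 1, 0.75, 0.9, 0, -0.74, 1, 0.75, 0.9, 0, -0.74, 1, 0.75, 0.9, 0, -0.74, 1, 0.75, 0.9, 0, -0.74, 1, 0.75, 0.9, 0, -0.74, 1, 0.75, 0.9, 0, -0.74, 1], grip_force=20)

```text
time_s: 0.9
tcp_pos: [0.3931, -0.3678, 0.2485]
eef_rot: [180.0, -0.0, 169.2]
contact_force: [0.7, -0.4, 0.4]
gripper_width: 0.0292
```

Call:
carry_out(commands=[0.75, 0.9, 0, -0.74, 1, 0.75, 0.9, 0, -0.74, 1, 0, 0.9, 0, 0, 1, 0, 0.9, 0, 0, 1, 0, 0.9, 0, 0, 1, 0, 0.9, 0, 0, 1, 0, 0.9, 0, 0, 1, 0, 0.9, 0, 0, 1])

```text
time_s: 1.7
tcp_pos: [0.4519, -0.0802, 0.2484]
eef_rot: [180.0, -0.0, 163.4]
contact_force: [0.0, 0.1, -0.1]
gripper_width: 0.0006
```

Call:
carry_out(commands=[0, 0.9, 0, 0, 1, 0, 0.9, 0, 0, 1, 0, 0, 0, 0, 1, 0, 0, 0, 0, 1])

```text
time_s: 2.1
tcp_pos: [0.4522, -0.0088, 0.2484]
eef_rot: [-180.0, -0.0, 163.6]
contact_force: [-0.2, -0.0, 0.6]
gripper_width: 0.0002
```

Run:
```python
from plant import telemetry, cams
import cv2,numpy as np
s=telemetry.get_state();c=cams.capture("wrist");cv2.imwrite("pics/w1.png",c["frame"][:,:,::-1])
print(s["tcp_pos"],s["eef_rot"],s["gripper_width"],s["time_s"]);print(c["camera_matrix"],c["mount"])
np.savez("w1.npz",K=c["camera_matrix"],M=c["mount"],p=s["tcp_pos"],e=s["eef_rot"])
```

```text
[ 0.45217497 -0.00882813  0.24841322] [-1.79990661e+02 -2.20944599e-02  1.63578865e+02] 0.000217580815716975 2.1
[[371.64829954   0.         328.57090122]
 [  0.         371.64829954 240.33209245]
 [  0.           0.           1.        ]] [[ 1.15392300e-03 -9.64435645e-01 -2.64315259e-01  7.03233048e-02]
 [ 9.99999282e-01  1.19823436e-03 -6.42321996e-06 -2.59218582e-04]
 [ 3.22906406e-04 -2.64315061e-01  9.64436335e-01 -1.36702450e-01]
 [ 0.00000000e+00  0.00000000e+00  0.00000000e+00  1.00000000e+00]]
```

View pics/w1.png

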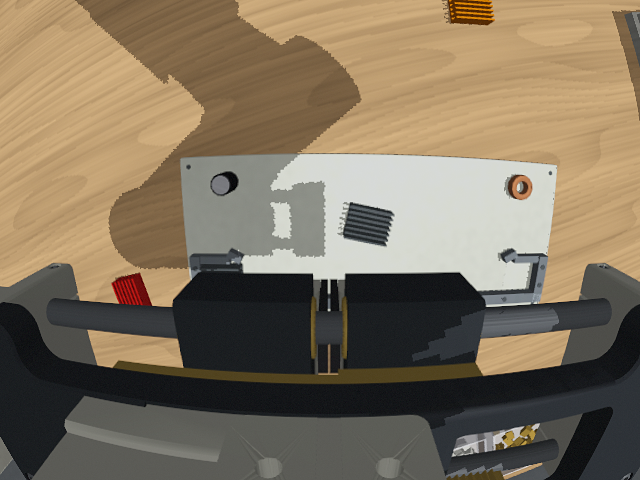

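The wrist view shows the loose sink at (368,224), board corners at (181,158) and (557,165), and the empty nest at (525,275). I'll check my fit against it.

```bash
cat >> h.py <<'E'
from scipy.spatial.transform import Rotation as Ro
def wproj(f,P):
    w=np.load(f);R=Ro.from_euler("xyz",w["e"],degrees=True).as_matrix();t=(np.asarray(P)-w["p"])@R;M=w["M"];q=(t-M[:3,3])@M[:3,:3]
    r=np.hypot(q[:,0],q[:,1]);th=np.arctan2(r,q[:,2]);k=w["K"][0,0]*th/r
    return np.c_[q[:,0]*k+w["K"][0,2],q[:,1]*k+w["K"][1,2]]
E
python3 - <<'E'
from h import *
import cv2
P=np.load("pose.npz");j,h=P["j"],P["h"]
a,b=.017,.022
im=cv2.imread("pics/w1.png");S=2.7
o=cv2.resize(im[145:320,260:560][:, :],None,fx=S,fy=S,interpolation=cv2.INTER_CUBIC)
L=[[-.09,.21,.01],[-.09,-.21,.01],[.06,.19,.024],[.023,.19,.022],[.06,.1,.024]]
u=wproj("w1.npz",place(j,L));print(u.round(1).tolist())
v=wproj("w1.npz",place(h,[[sx*a,sy*b,.03] for sx in(-1,1) for sy in(-1,1)]));print(v.round(1).tolist())
for q in np.r_[u,v]: 
    cv2.circle(o,tuple(int(t) for t in((q-[260,145])*S).round()),3,(0,0,255),1)
cv2.imwrite("pics/crop3.png",o[:600,:800])
E
```

```text
[[557.2, 165.0], [179.6, 157.8], [533.3, 292.6], [537.7, 262.5], [465.4, 295.8]]
[[350.6, 203.4], [394.0, 213.2], [342.8, 236.6], [385.4, 245.7]]
```

View pics/crop3.png

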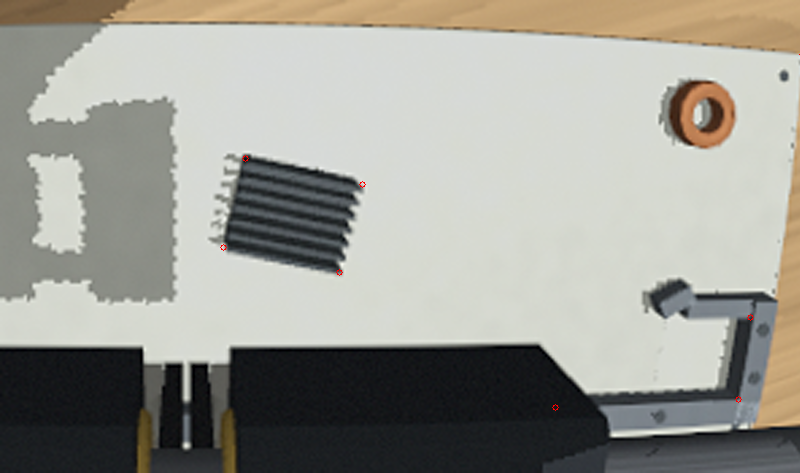

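The fit matches to about 1 px, so it is good enough. I'll descend on the robot side of the sink.

Call:
carry_out(commands=[-0.265, 0.55, 0, 0, 1, -0.265, 0.55, 0, 0, 1, 0, 0, -1, 0, 1, 0, 0, -1, 0, 1, 0, 0, -1, 0, 1, 0, 0, -1, 0, 1, 0, 0, -1, 0, 1, 0, 0, -0.28, 0, 1])

```text
time_s: 2.95
tcp_pos: [0.4289, 0.0321, 0.0339]
eef_rot: [-179.8, -0.3, 163.3]
contact_force: [0.1, -0.6, 0.4]
gripper_width: 0.0002
```

Call:
carry_out(commands=[0, 0, 0, 0, 1, 0, 0, 0, 0, 1])

```text
time_s: 3.15
tcp_pos: [0.4316, 0.0338, 0.0376]
eef_rot: [-180.0, -0.0, 163.4]
contact_force: [-0.1, -0.1, 0.3]
gripper_width: 0.0005
```

Call:
carry_out(commands=[0.192, -0.057, 0, 0, 1, 0.192, -0.057, 0, 0, 1, 0.192, -0.057, 0, 0, 1, 0.192, -0.057, 0, 0, 1, 0.192, -0.057, 0, 0, 1, 0.192, -0.057, 0, 0, 1, 0.192, -0.057, 0, 0, 1, 0.192, -0.057, 0, 0, 1])

```text
time_s: 3.95
tcp_pos: [0.4933, 0.016, 0.0373]
eef_rot: [-180.0, -0.0, 163.5]
contact_force: [-1.0, 0.8, 0.6]
gripper_width: 0.0004
```

Call:
carry_out(commands=[0.096, -0.028, 0, 0, 1, 0.096, -0.028, 0, 0, 1, 0.048, -0.014, 0, 0, 1, 0.048, -0.014, 0, 0, 1, 0, 0, 0, 0, 1])

```text
time_s: 4.45
tcp_pos: [0.5043, 0.0129, 0.0374]
eef_rot: [180.0, 0.0, 163.5]
contact_force: [-0.8, 0.4, 0.3]
gripper_width: 0.0003
```

```bash
cat > st.py <<'E'
from h import *
from plant import telemetry,cams
import cv2,sys
s=telemetry.get_state();j=np.load("pose.npz")["j"];d=s["tcp_pos"][:2]-j[:2];c,q=np.cos(j[2]),np.sin(j[2]);f=s["contact_force"]
print("tool jig mm",1e3*(c*d[0]+q*d[1]),1e3*(-q*d[0]+c*d[1]),s["tcp_pos"],"F jig",c*f[0]+q*f[1],-q*f[0]+c*f[1],f[2],s["time_s"])
if len(sys.argv)>1:
    n=sys.argv[1]
    a=cams.capture("scene")["frame"][215:315,205:500,::-1];b=cams.capture("side")["frame"][190:380,125:425,::-1]
    a=cv2.resize(a,None,fx=2.7,fy=2.7,interpolation=3);b=cv2.resize(b,None,fx=1.73,fy=1.73,interpolation=3)
    o=np.zeros((a.shape[0]+b.shape[0],800,3),np.uint8);o[:a.shape[0],:a.shape[1]]=a;o[a.shape[0]:,:b.shape[1]]=b
    cv2.imwrite(f"pics/{n}.png",o[:600])
E
python3 st.py p1
```

```text
tool jig mm 11.673944938842162 -16.36451597258724 [0.50432435 0.01288545 0.0373712 ] F jig -0.863756723802125 0.1478165232369571 0.3096862311140684 4.45
```

View pics/p1.png

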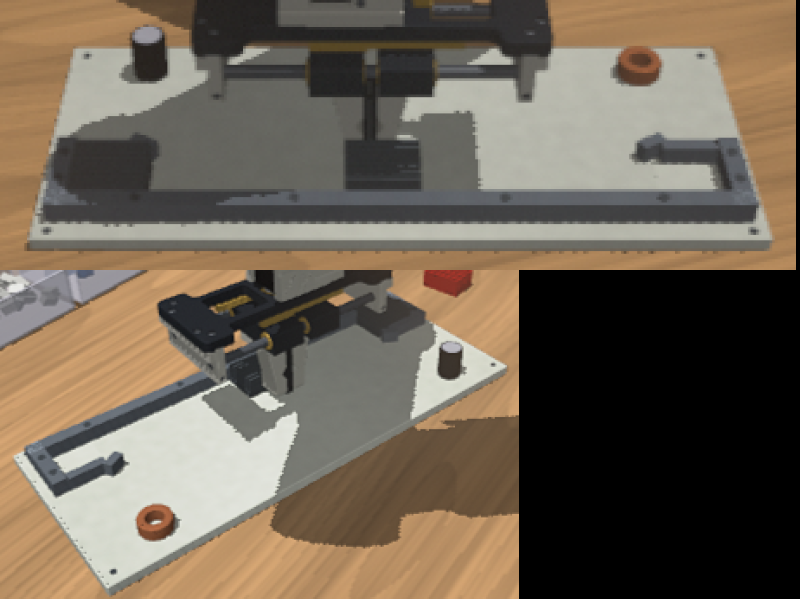

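The sink (scene crop 383,165) is aligned and nearly at the rail. I'll push on gently to contact.

Call:
carry_out(commands=[0.048, -0.014, 0, 0, 1, 0.024, -0.007, 0, 0, 1, 0.024, -0.007, 0, 0, 1, 0, 0, 0, 0, 1])

```text
time_s: 4.95
tcp_pos: [0.5066, 0.0119, 0.0372]
eef_rot: [-180.0, -0.1, 163.4]
contact_force: [-6.0, 6.2, 3.9]
gripper_width: 0.0004
```

Call:
carry_out(commands=[0.024, -0.007, 0, 0, 1, 0, 0, 0, 0, 1])

```text
time_s: 5.15
tcp_pos: [0.5066, 0.0118, 0.0371]
eef_rot: [-179.9, -0.2, 163.4]
contact_force: [-10.8, 8.9, 8.6]
gripper_width: 0.0003
```

Call:
carry_out(commands=[0.024, -0.007, 0, 0, 1, 0, 0, 0, 0, 1])

```text
time_s: 5.35
tcp_pos: [0.5066, 0.0117, 0.037]
eef_rot: [-179.9, -0.3, 163.4]
contact_force: [-14.6, 12.7, 12.1]
gripper_width: 0.0006
```

The force rises while the tool stays put, so the sink is against the rail. I'll back off and go round to its −y end.

Call:
carry_out(commands=[-0.24, 0.07, 0, 0, 1, -0.24, 0.07, 0, 0, 1, -0.174, -0.5875, 0, 0, 1, -0.174, -0.5875, 0, 0, 1, 0, 0, 0, 0, 1, 0, 0, 0, 0, 1])

```text
time_s: 5.95
tcp_pos: [0.4767, -0.0305, 0.0375]
eef_rot: [180.0, 0.0, 163.4]
contact_force: [-0.1, 0.4, 0.3]
gripper_width: 0.0007
```

```bash
python3 st.py p2
python3 - <<'E'
from plant import telemetry,cams
import cv2
f=cams.capture("wrist")["frame"][:,:,::-1]
o=cv2.imread("pics/p2.png");o[270:600,520:800]=cv2.resize(f,None,fx=1.2,fy=1.2)[210:540,260:540];cv2.imwrite("pics/p2.png",o)
E
```

```text
tool jig mm -2.4949440769785056 -65.83604166845166 [ 0.47671404 -0.03054104  0.0375324 ] F jig -0.17091765471960735 0.33044396236526 0.256912080942323 5.95Traceback (most recent call last):
  File "<stdin>", line 4, in <module>
ValueError: could not broadcast input array from shape (330,280,3) into shape (329,280,3)
```

View pics/p2.png

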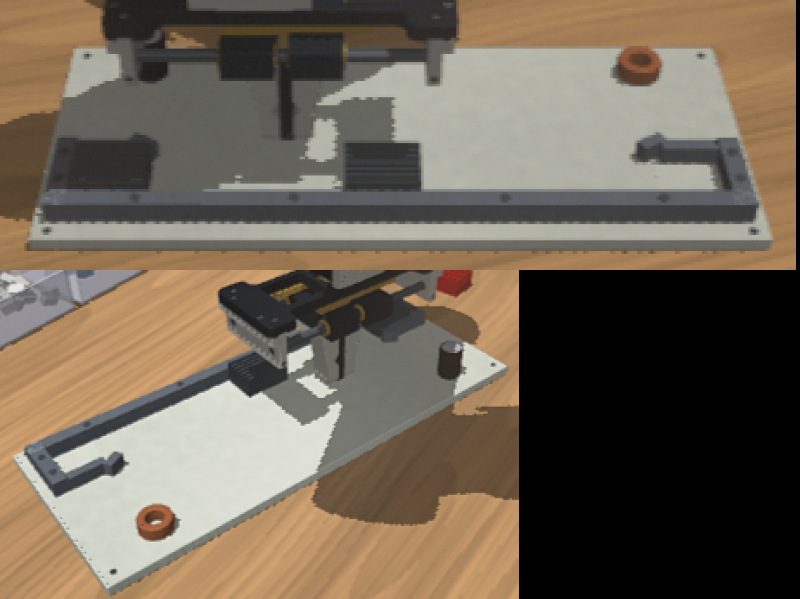

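The sink lies flush along the rail at (383,165) with the gripper clear of it. I'll step in behind it and start sliding.

Call:
carry_out(commands=[0.267, -0.079, 0, 0, 1, 0.267, -0.079, 0, 0, 1, 0.267, -0.079, 0, 0, 1, 0.267, -0.079, 0, 0, 1, 0, 0, 0, 0, 1, 0, 0, 0, 0, 1])

```text
time_s: 6.7
tcp_pos: [0.5194, -0.0432, 0.0369]
eef_rot: [-180.0, -0.0, 163.4]
contact_force: [-0.0, 0.7, -0.6]
gripper_width: 0.0005
```

Call:
carry_out(commands=[0.0567, 0.192, 0, 0, 1, 0.0567, 0.192, 0, 0, 1, 0.0567, 0.192, 0, 0, 1, 0.0567, 0.192, 0, 0, 1, 0.0567, 0.192, 0, 0, 1, 0.0567, 0.192, 0, 0, 1, 0.0567, 0.192, 0, 0, 1, 0.0567, 0.192, 0, 0, 1])

```text
time_s: 7.5
tcp_pos: [0.5378, 0.0192, 0.0373]
eef_rot: [-180.0, -0.0, 163.5]
contact_force: [-0.7, -0.4, 0.3]
gripper_width: 0.0004
```

Call:
carry_out(commands=[0.0567, 0.192, 0, 0, 1, 0.0567, 0.192, 0, 0, 1, 0.0567, 0.192, 0, 0, 1, 0.0567, 0.192, 0, 0, 1, 0.0567, 0.192, 0, 0, 1, 0.0567, 0.192, 0, 0, 1, 0, 0, 0, 0, 1])

```text
time_s: 8.2
tcp_pos: [0.552, 0.0658, 0.0374]
eef_rot: [180.0, 0.0, 163.5]
contact_force: [1.4, -0.5, -0.3]
gripper_width: 0.0007
```

```bash
python3 st.py p3
```

```text
tool jig mm 42.38850030245816 47.84713845433371 [0.5519798  0.06575774 0.03742995] F jig 1.4667832759123811 -0.1310386554425938 -0.3113433310271349 8.2
```

View pics/p3.png

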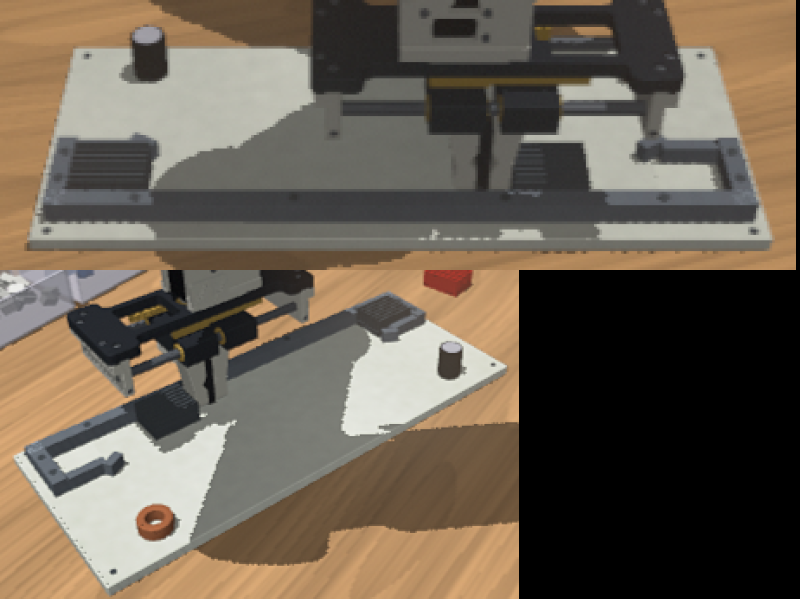

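The sink is still along the rail, its leading edge at (588,165), with about 77 mm to go and a tool half-width of about 21 mm. Continuing.

Call:
carry_out(commands=[0.0496, 0.168, 0, 0, 1, 0.0496, 0.168, 0, 0, 1, 0.0496, 0.168, 0, 0, 1, 0.0425, 0.144, 0, 0, 1, 0.0425, 0.144, 0, 0, 1])

```text
time_s: 8.8
tcp_pos: [0.5609, 0.0969, 0.0374]
eef_rot: [180.0, 0.0, 163.5]
contact_force: [0.0, -1.0, 0.5]
gripper_width: 0.0005
```

Call:
carry_out(commands=[0.0425, 0.144, 0, 0, 1, 0.0425, 0.144, 0, 0, 1, 0.0425, 0.144, 0, 0, 1, 0.0425, 0.144, 0, 0, 1, 0.0425, 0.144, 0, 0, 1, 0, 0, 0, 0, 1])

```text
time_s: 9.4
tcp_pos: [0.5695, 0.126, 0.0373]
eef_rot: [180.0, 0.0, 163.5]
contact_force: [-0.3, -0.7, 0.2]
gripper_width: 0.0004
```

Call:
carry_out(commands=[0.0212, 0.072, 0, 0, 1, 0.0212, 0.072, 0, 0, 1, 0.0142, 0.048, 0, 0, 1, 0.0142, 0.048, 0, 0, 1, 0, 0, 0, 0, 1])

```text
time_s: 9.9
tcp_pos: [0.5721, 0.135, 0.0374]
eef_rot: [180.0, 0.0, 163.5]
contact_force: [-0.1, 0.2, -0.5]
gripper_width: 0.0003
```

```bash
python3 st.py
```

```text
tool jig mm 42.06629487476479 119.91754960495877 [0.5720989  0.13496374 0.03737294] F jig -0.2021929471125628 0.1967972168141735 -0.5288876073115168 9.9
```

About 5 mm left by estimate. I'll go in 1.5 mm steps until the force rises.

Call:
carry_out(commands=[0.0106, 0.036, 0, 0, 1, 0.0106, 0.036, 0, 0, 1, 0, 0, 0, 0, 1])

```text
time_s: 10.2
tcp_pos: [0.5729, 0.1378, 0.0374]
eef_rot: [180.0, 0.0, 163.5]
contact_force: [0.6, -0.5, -0.5]
gripper_width: 0.0005
```

Call:
carry_out(commands=[0.0106, 0.036, 0, 0, 1, 0, 0, 0, 0, 1])

```text
time_s: 10.4
tcp_pos: [0.5733, 0.1392, 0.0374]
eef_rot: [180.0, 0.0, 163.5]
contact_force: [-0.6, -0.2, 0.2]
gripper_width: 0.0005
```

Call:
carry_out(commands=[0.0106, 0.036, 0, 0, 1, 0, 0, 0, 0, 1])

```text
time_s: 10.6
tcp_pos: [0.5737, 0.1406, 0.0374]
eef_rot: [180.0, 0.0, 163.5]
contact_force: [0.4, -0.2, -0.0]
gripper_width: 0.0002
```

Call:
carry_out(commands=[0.0106, 0.036, 0, 0, 1, 0, 0, 0, 0, 1])

```text
time_s: 10.8
tcp_pos: [0.5742, 0.1421, 0.0373]
eef_rot: [180.0, 0.0, 163.5]
contact_force: [-0.7, -0.2, -0.1]
gripper_width: 0.0005
```

Call:
carry_out(commands=[0.0106, 0.036, 0, 0, 1, 0, 0, 0, 0, 1])

```text
time_s: 11.0
tcp_pos: [0.5746, 0.1435, 0.0374]
eef_rot: [180.0, 0.0, 163.5]
contact_force: [-0.7, 0.5, -0.5]
gripper_width: 0.0006
```

```bash
python3 st.py p4
```

```text
tool jig mm 42.042378671966596 128.8502003888973 [0.57460789 0.14353682 0.03736542] F jig -0.776488506539781 0.3257481734511004 -0.48849897478234133 11.0
```

View pics/p4.png

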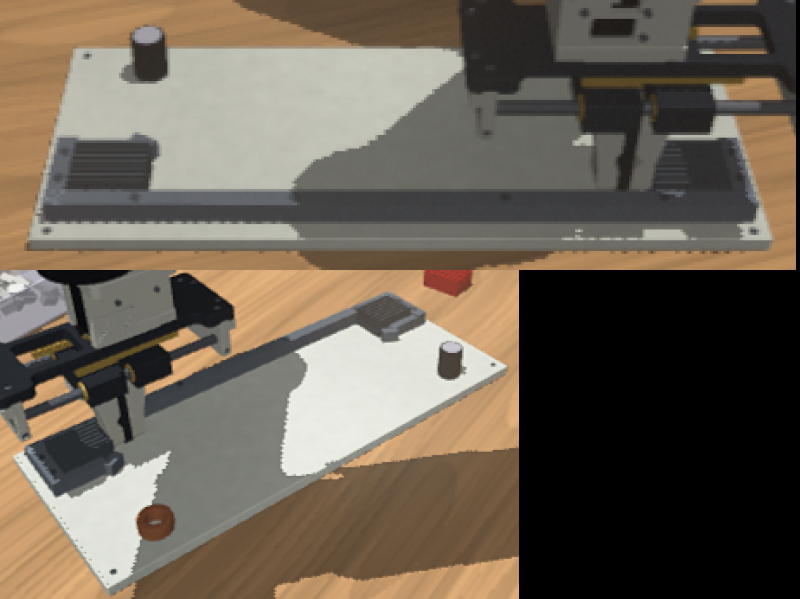

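The sink is in the slot beside the end stop (scene crop 690,165) but not yet in firm contact with it. Pushing on.

Call:
carry_out(commands=[0.0071, 0.024, 0, 0, 1, 0, 0, 0, 0, 1, 0.0071, 0.024, 0, 0, 1, 0, 0, 0, 0, 1])

```text
time_s: 11.5
tcp_pos: [0.5748, 0.1447, 0.0373]
eef_rot: [-179.9, -0.0, 163.4]
contact_force: [-1.2, -3.8, 1.9]
gripper_width: 0.0005
```

Call:
carry_out(commands=[0.0071, 0.024, 0, 0, 1, 0, 0, 0, 0, 1])

```text
time_s: 11.7
tcp_pos: [0.5748, 0.1448, 0.0373]
eef_rot: [-179.9, -0.1, 163.4]
contact_force: [-0.5, -8.2, 3.2]
gripper_width: 0.0006
```

Call:
carry_out(commands=[0.0071, 0.024, 0, 0, 1, 0, 0, 0, 0, 1])

```text
time_s: 11.9
tcp_pos: [0.5747, 0.145, 0.0373]
eef_rot: [-179.8, -0.1, 163.4]
contact_force: [0.1, -10.9, 4.6]
gripper_width: 0.0001
```

It is at a hard stop with force rising to 11 N. I'll back straight off along the rail, lift and clear the view.

Call:
carry_out(commands=[-0.06, -0.2, 0, 0, 1, -0.06, -0.2, 0, 0, 1, -0.06, -0.2, 0, 0, 1, -0.06, -0.2, 0, 0, 1, 0, 0, 1, 0, 1, 0, 0, 1, 0, 1, 0, 0, 1, 0, 1, 0, 0, 1, 0, 1])

```text
time_s: 12.7
tcp_pos: [0.5657, 0.1148, 0.1991]
eef_rot: [180.0, 0.0, 163.4]
contact_force: [1.0, 0.9, -0.8]
gripper_width: 0.0007
```

Call:
carry_out(commands=[-0.25, -0.9, 0.3, 0, 1, -0.25, -0.9, 0.3, 0, 1, -0.25, -0.9, 0, 0, 1, -0.25, -0.9, 0, 0, 1, -0.25, -0.9, 0, 0, 1, 0, -0.9, 0, 0, 1, 0, 0, 0, 0, 1, 0, 0, 0, 0, 1])

```text
time_s: 13.5
tcp_pos: [0.5157, -0.1017, 0.2214]
eef_rot: [180.0, 0.0, 163.3]
contact_force: [-0.9, -0.4, -0.6]
gripper_width: 0.0004
```

Run:
```python
from h import *
from plant import telemetry,cams
import cv2
print(telemetry.get_state()["tcp_pos"])
j=np.load("pose.npz")["j"]
a,b=.017,.022
cs=np.array([[.043+sx*a,.168+sy*b,.03] for sx in(-1,1) for sy in(-1,1)]); s2=cs*[1,-1,1]
tiles=[]
for n,(x0,y0,w,h),pts in(("scene",(430,255,70,45),cs),("scene",(220,255,70,45),s2),("side",(125,275,70,60),cs)):
    f=cams.capture(n)["frame"][:,:,::-1]
    o=cv2.resize(f[y0:y0+h,x0:x0+w],None,fx=5.5,fy=5.5,interpolation=3)
    for q in proj(n,place(j,pts))+[1.2 if n=="scene" else .5,1.2 if n=="scene" else -.0]: cv2.circle(o,tuple(int(t) for t in(q-[x0,y0])*5.5+2.5),3,(0,0,255),1)
    tiles.append(o)
    cv2.imwrite(f"pics/full_{n}.png",f)
o=np.zeros((590,780,3),np.uint8);o[:tiles[0].shape[0],:385]=tiles[0];o[:tiles[1].shape[0],390:775]=tiles[1];o[255:255+330,:385]=tiles[2]
f=cv2.imread("pics/full_scene.png")[210:320,205:505];o[300:300+143,390:780]=cv2.resize(f,(390,143))
f=cv2.imread("pics/full_side.png")[190:380,125:425];o[445:445+145,390:619]=cv2.resize(f,(229,145))
cv2.imwrite("pics/p5.png",o)
```

```text
[ 0.51566253 -0.10170027  0.22135483]
```

View pics/p5.png

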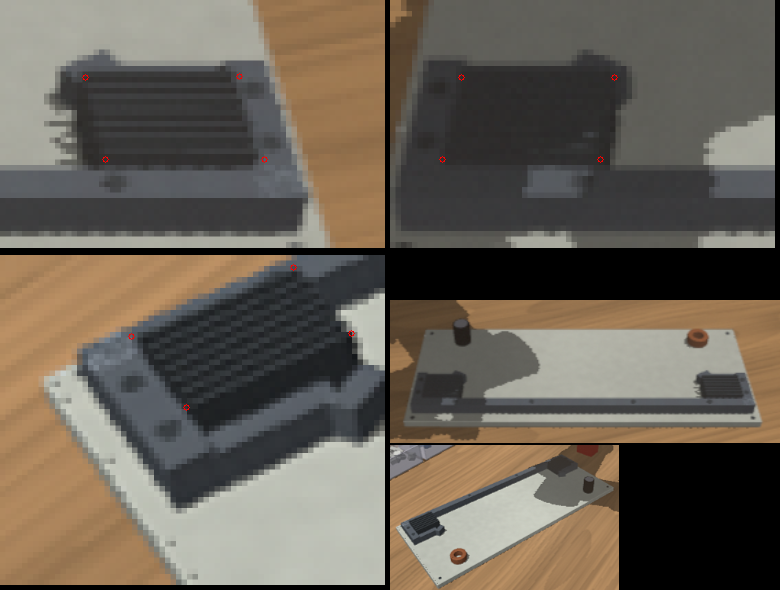

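The sink sits parallel in the nest against the end stop, a mirror image of the fitted one: the tail-to-flare gap is about 18 px against 17 px. The capacitor and choke are where they were. Handing in.

```bash
python3 -c "
from plant import telemetry,r
s=telemetry.get_state();print(s['time_s'],s['contact_force']);print(r.close_job())"
```

```text
13.65 [-0.01881898 -0.12052566 -0.40263523]
the job is handed in; nothing more can be done
None
```

The loose heat sink is now in the empty +y nest, against the end stop. I pushed it flat to the rail with the closed fingertips and slid it along the rail. At the stop the tool ceased moving while the force rose to about 11 N. I then backed off along the rail, lifted clear and handed the job in at 13.65 s.

- **Fit in the nest:** The last pictures show it parallel in the slot with no visible gap at the end stop. It mirrors the fitted heat sink, with tail-to-flare gaps of about 18 px and 17 px.
- **Other parts:** The fitted heat sink, capacitor and choke look unmoved. I judged this by eye and did not measure it again.
- **Position check:** My predicted corners were off the image by up to about 3 px (several mm) in the scene and side cameras. That was a poorer match than the wrist camera's 1 px or so, so I relied on the contact stops and the comparison with the fitted sink.
- **Rail contact:** I saw the sink flush with the rail after the first push. In the nest I could not measure a gap of under about 3 mm between sink and rail.

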